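# Seat the round flask in the sprung carving stand

### The arm

A 7-joint arm with a two-finger parallel gripper is mounted at the origin on the work surface. World frame = base frame: x ahead of the robot, y to its left, z up, the work surface at z = 0. Lengths are in m, angles in rad, forces in N, time in s.
With the tool pointing down it reaches from about 0.4 to 0.85 m from the base axis. Payload 4.5 kg.
Tool frame: the origin (TCP) lies at the very end of the fingers, on their centre line; the grasp point (between the pads) lies 19 mm behind it (r.grip_depth is the z of the grasp point in the tool frame, in m); z points along the fingers, y is the line along which they close (so a half turn about z gives the same grasp; the last joint's range is limited). The gripper opens to 88 mm and grips with 3 to 60 N. Pads are 18 mm wide; open, the fingers measure 123 mm over their backs; the gripper's body (75 mm by 187 mm) begins 45 mm behind the grasp point.
Start: joints at [-1.248, 0.689, -0.195, 1.565, 0.157, 0.902, -0.215], TCP at [0.178, 0.599, 0.239] pointing down, gripper open.
Joint ranges: [-3.01, 3.01], [-0.46, 2.08], [-1.47, 1.51], [0.13, 2.56], [-1, 4.14], [0.04, 2.09], [-2.66, 2.66]. Speed limits (rad/s): [2.57, 2.57, 3.14, 3.14, 3.14, 3.14, 3.14].

### API

Orientations are given as a unit quaternion [x, y, z, w].
In Python, from plant import r gives the robot as it stands.
- The arm moves only by the tool advance, called after "Emit:" by a JSON object that holds its "method" and its "body". Schema: {"type":"object","properties":{"deltas":{"type":"object","properties":{"jaw":{"type":"array","items":{"type":"number"},"minItems":1,"maxItems":10},"tx":{"type":"array","items":{"type":"number"},"minItems":1,"maxItems":10},"ty":{"type":"array","items":{"type":"number"},"minItems":1,"maxItems":10},"tz":{"type":"array","items":{"type":"number"},"minItems":1,"maxItems":10},"wx":{"type":"array","items":{"type":"number"},"minItems":1,"maxItems":10},"wy":{"type":"array","items":{"type":"number"},"minItems":1,"maxItems":10},"wz":{"type":"array","items":{"type":"number"},"minItems":1,"maxItems":10}},"additionalProperties":false,"required":["jaw","tx","ty","tz","wx","wy","wz"]},"squeeze":{"type":"number"},"only":{"type":"string"},"quiet":{"type":"boolean"},"lines":{"type":"string"}},"required":["deltas"],"additionalProperties":false}. deltas is an object with one list for each field, all of the same length, 1 to 10, a row being the entries at one place: jaw (the opening from 0.0 (shut) to 1.0 (fully open)), tx, ty, tz (the shift in fractions of the full range, 1 being 1 m), wx, wy, wz (a rotation vector in parts of the range, where 1.0 means 90 degrees); each row is the pose to reach, as a shift and turn from the pose commanded when the call began, along the tool's axes at that moment; what a row does not reach only later rows make up. A row lasts 1/10 s, in which the tool goes at most 0.05 m and 0.15 rad, less where a joint would pass 70% of its speed; a pose out of reach is approached as far as the arm can. The fingers move at their own pace and stop on an object; squeeze is the grip in N (left out, the last holds). Time passes only in rows, so rows that do not move let the fingers close. The tool returns the time, the measured TCP pose, the force, the opening and the grip force at its end. only (a regular expression) keeps the lines of the reply that match it, lines (a string "A,B") keeps lines A to B, and quiet returns only ok. A shift or turn number past 1, either way, is cut back to 1. Input that does not fit is refused with a message, and nothing moves.
- r.get_state(): the state, without advancing time (a new reading comes with each control period).
- r.snapshot(name): name is "side" or "top" or "wrist"; returns the picture (400x640x3 uint8, red, green, blue); there is no depth.
- r.camera_params(name): a dict with "fx", "fy", "cx", "cy" (pixels), "rvec" (rotation vector, rad) and "tvec" (3), from world to camera coordinates, as OpenCV has them. Camera axes: x right, y down, z forward; pixel columns grow to the right and rows downward; lengths in m; the calibration is good to about 2 mm. A picture is of the moment at which its call begins: read the wrist's pose just before it. camera_params takes no time and is no camera call; for the wrist camera it gives the pose at the moment of the call.
- r.finish_job(): hands the job in; it is judged then, once.
The state is a dict: "clock": time; "q": joint angles; "qd": joint speeds; "joint_torque": joint torques, N m; "tool_pos": TCP position; "eef_rot": TCP orientation; "contact_force": force on the tool from outside, world axes, zero at the start; "moment": the same for the moment, N m; "opening": opening from 0.0 (shut) to 1.0 (fully open); "finger_force": force on a finger pad.
Only numpy, scipy, OpenCV 4.12 (cv2) and the standard library are available. Lean on these libraries where they do the work, as an engineer would, in place of code of your own. Each camera call takes 0.05 s, during which the arm holds its last target. There are 200 camera calls.

### The job

Wake the carving stand by pressing its keys fully down one at a time, letting each come back up: green, then yellow, then blue. Then take the pale round flask out of its cork ring, set it upright in the sprung brass ring and press it gently down until the brass ring is level with the red collar around it. Finish while still holding the flask pressed down at that level, as the spring lifts it again if you let go, and leave the dark flask and everything else on the bench where it is.

Things in the scene. Friction and masses are not known exactly. Their poses are not given: they have to be found in the camera images.
- keybox: grey key box fixed to the bench, 90 x 215 x 35 high, origin at the centre of its underside; the three round keys stand on its flat top in a row along its y axis, 66 apart, their colours in any order
- key_green_top (a point): centre of the top face of the green key (30 across, in a black round base 46 across and 12 high); its top stands 57 above the bench, points straight up and moves down with the key
- key_green (a joint): travel of the green key, m: 0 up, 0.006 fully down; sprung, 1.5 N to start and 5 N fully down, comes back up when let go
- key_yellow_top (a point): centre of the top face of the yellow key (30 across, in a black round base 46 across and 12 high); its top stands 57 above the bench, points straight up and moves down with the key
- key_yellow (a joint): travel of the yellow key, m: 0 up, 0.006 fully down; sprung, 1.5 N to start and 5 N fully down, comes back up when let go
- key_blue_top (a point): centre of the top face of the blue key (30 across, in a black round base 46 across and 12 high); its top stands 57 above the bench, points straight up and moves down with the key
- key_blue (a joint): travel of the blue key, m: 0 up, 0.006 fully down; sprung, 1.5 N to start and 5 N fully down, comes back up when let go
- pale_flask: pale turned wooden flask, about 0.2 kg: a ball 68 across at the bottom, a straight neck 28 across from 68 to 122 above the bottom, a lip 35 across on top (122 to 130), no flat foot. Origin at the bottom of the ball, z up along the neck. It stands upright with its ball in a cork bench ring
- bulb (a point): centre of the pale flask's ball, 34 above its bottom
- neck (a point): point on the axis of the pale flask's neck, 100 above its bottom, a good place to grip (finger tips then clear the ball)
- pale_rest: cork ring fixed to the bench that the pale flask starts in, 72 across, hole 40 across, 16 high; origin at the centre of its underside. The flask's bottom hangs about 5 above the bench in it
- dark_rest: the same kind of cork ring, with the dark flask in it
- stand: carving stand fixed to the bench: dark steel base disc 120 across and 12 high, and above it, on three thin posts, a fixed red collar (outer 120, inner 96 across) whose top is 55 above the bench. Origin at the centre of the base's underside, z up
- collar_top (a point): centre of the stand at the height of the red collar's top, 55 above the bench
- ring_top (a point): centre of the sprung brass ring at the height of its top face; moves down with the ring. Ring: outer 88, hole 52 across, 12 thick, edges fully rounded, lying level inside the red collar; at rest its top is 70 above the bench, 15 above the collar. A flask seated in it carries its ball's bottom about 15 to 16 below the ring's top (ball's centre 18 to 19 above it)
- ring (a joint): travel of the brass ring, m: 0 at rest (up), 0.015 when its top is level with the red collar, hard stop at 0.026; sprung straight up, about 3 N to start, 500 N/m, so about 11 N when level, part of it borne by the flask's own weight; it rises again when let go
- dark_flask: the other turned wooden flask, same shape and size as the pale one but dark brown; origin at the bottom of its bulb; not to be disturbed
- mallet: carver's mallet lying on the bench, dark wooden head 70 x 110 x 70 high, pale handle 150 long; origin under the middle of the head; not to be disturbed
- gouge: gouge lying on the bench, wooden handle and steel blade, about 200 long; not to be disturbed
- wax_tin: brass coloured wax tin with a pale lid, 64 across, 50 high; origin at the centre of its underside; not to be disturbed
- pencil_cup: blue ceramic cup, 72 across, 95 high; origin at the centre of its underside; not to be disturbed
- offcut: brown wooden offcut block, 60 x 100 x 30 high; not to be disturbed

How it is judged:
On the way, in this order (a step that is already met when the one before it is completed fails the run):
1. the green key pressed down, the other two up (value of joint key_green above 0.004 m and value of joint each of key_yellow, key_blue below 0.002 m), for 0.04 s.
2. the yellow key pressed down, the other two up (value of joint key_yellow above 0.004 m and value of joint each of key_green, key_blue below 0.002 m), for 0.04 s.
3. the blue key pressed down, the other two up (value of joint key_blue above 0.004 m and value of joint each of key_green, key_yellow below 0.002 m), for 0.04 s.
4. all keys up and the pale flask in the fingers, lifted clear of its cork ring (value of joint each of key_green, key_yellow, key_blue below 0.002 m and z of pale_flask in the frame of pale_rest above 0.04 m and contact force between the fingers and pale_flask above 1 N), for 0.2 s.
5. the pale flask sits upright in the brass ring and the ring is pressed level with the red collar (horizontal distance between bulb and ring_top below 0.006 m and angle between pale_flask's own z axis and vertical below 0.15 rad and z of bulb in the frame of ring_top between 0.013 and 0.023 m and value of joint ring between 0.011 and 0.019 m), for 0.2 s.
At the end, for the whole second after the job is handed in: the fingers still hold the pale flask, still, upright within 0.15 rad, its ball in the brass ring (centred within 6 mm, centre 13 to 23 mm above the ring), ring pressed level with the red collar within 4 mm by the flask alone (robot not touching the stand); all keys up (all of step 5 and value of joint each of key_green, key_yellow, key_blue below 0.002 m and contact force between the fingers and pale_flask above 2 N and contact force between pale_flask and stand above 3 N and contact force between each of the arm, the fingers and stand below 1 N and linear speed of pale_flask below 0.02 m/s); the arm keeps its last pose, push and grip.
It fails at once if two keys are pressed at the same time (value of joint each of key_green, key_yellow above 0.003 m or value of joint each of key_green, key_blue above 0.003 m or value of joint each of key_yellow, key_blue above 0.003 m).
It fails at once if the flask is rammed into the stand with more than 45 N (contact force between pale_flask and stand above 45 N).
It fails at once if the dark flask or another bystander is moved by more than 30 mm (distance of any of dark_flask, mallet, gouge, wax_tin, pencil_cup, offcut from where it was at the start of the episode above 0.03 m).
It also fails if it takes over 58 s, if anything falls off the work surface, if the arm or the gripper's body presses on something with over 40 N, if the wrist force passes 120 N, or if a joint passes its speed limit or range.

## Working session

There is one attempt and no reset: what is moved stays moved. The work goes in short steps, Python scripts to look and compute and a tool call to move; the robot and the scene stay as the last step left them, time stands still between calls to the robot, and variables do not carry over. Pictures are saved under pics/ and viewed, at most 10 in all, crops included, and the job is handed in when it is done.

```bash
ls; mkdir -p pics
```

Run:
```python
from plant import r
import cv2
for n in ("top","side"):
    im=r.snapshot(n); cv2.imwrite(f"pics/{n}0.png",im[:,:,::-1])
    print(n,r.camera_params(n))
s=r.get_state(); print(s["clock"],s["tool_pos"],s["eef_rot"],r.grip_depth)
```

```text
pics
plant.py
top {'fx': 459.16340675499174, 'fy': 459.16340675499174, 'cx': 313.14744484002546, 'cy': 199.90226021315954, 'rvec': array([ 2.16258119, -2.13166115,  0.171242  ]), 'tvec': array([-0.02620695,  0.60660997,  1.00916711])}
side {'fx': 447.3526496174729, 'fy': 447.3526496174729, 'cx': 317.51323295946264, 'cy': 200.98342485409907, 'rvec': array([ 0.33044235, -2.74995426,  1.21248948]), 'tvec': array([0.57135612, 0.16915096, 1.23475401])}
0.1 [0.17786001 0.59857117 0.23799944] [ 1.43849994e-01  9.89599168e-01 -8.13503956e-04 -6.13740593e-05] -0.0187
```

View pics/top0.png

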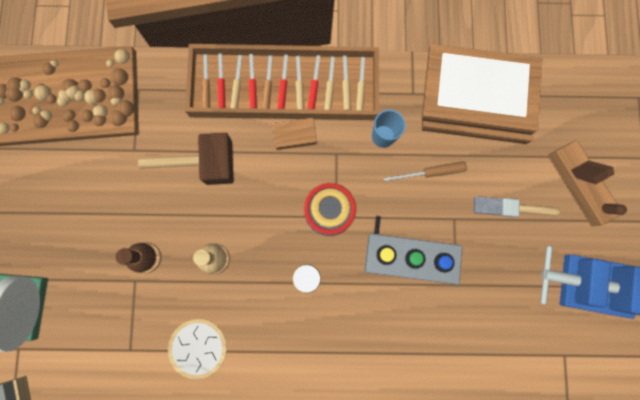

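View pics/side0.png

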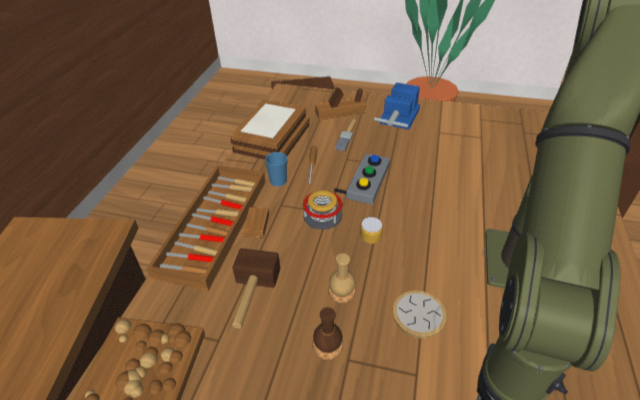

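The top view shows the keys yellow (387,255), green (416,258) and blue (445,262). It also shows the stand at (330,209), and the pale flask with its lip at (203,258) and ball at (213,258).

Create h.py:
```python
import cv2, numpy as np
from scipy.spatial.transform import Rotation as R
from plant import r
def ray(cp,uv):
    M=cv2.Rodrigues(cp["rvec"])[0]
    d=M.T@np.array([(uv[0]-cp["cx"])/cp["fx"],(uv[1]-cp["cy"])/cp["fy"],1])
    return -M.T@cp["tvec"],d
def plane(cp,uv,z):
    o,d=ray(cp,uv); return o+d*(z-o[2])/d[2]
def hue(im,lo,hi,smin,vmin,box):
    h=cv2.cvtColor(im,cv2.COLOR_RGB2HSV); m=cv2.inRange(h,(lo,smin,vmin),(hi,255,255))
    k=np.zeros_like(m); x0,y0,x1,y1=box; k[y0:y1,x0:x1]=m[y0:y1,x0:x1]; return k
def blob(m):
    c=max(cv2.findContours(m,cv2.RETR_EXTERNAL,cv2.CHAIN_APPROX_NONE)[0],key=cv2.contourArea)
    return c
def ell(m):
    return cv2.fitEllipse(cv2.convexHull(blob(m)))
```

Run:
```python
from h import *
im=cv2.imread("pics/top0.png")[:,:,::-1].copy(); cp=r.camera_params("top")
for n,lo,hi,box in (("yellow",22,35,(370,240,402,270)),("green",45,85,(402,245,430,272)),("blue",105,130,(430,248,460,275))):
    e=ell(hue(im,lo,hi,120,60,box)); print(n,e,plane(cp,e[0],.057).round(4))
m=hue(im,0,6,150,80,(295,175,365,245))|hue(im,174,180,150,80,(295,175,365,245))
e=ell(m);print("collar",e,plane(cp,e[0],.053).round(4))
e=ell(hue(im,14,30,120,120,(300,180,360,240)));print("brass",e,plane(cp,e[0],.065).round(4))
for p in ((203,258),):print("lip",plane(cp,p,.135).round(4))
c=cv2.resize(im[225:295,90:250],None,fx=5,fy=5,interpolation=cv2.INTER_CUBIC); cv2.imwrite("pics/f.png",c[:,:,::-1])
```

```text
yellow ((386.7499694824219, 254.2735137939453), (14.719586372375488, 14.8082857131958), 90.83989715576172) [ 0.4847 -0.1837  0.057 ]
green ((415.8861083984375, 258.0606689453125), (13.014514923095703, 13.996986389160156), 113.69798278808594) [ 0.4772 -0.2488  0.057 ]
blue ((445.0, 262.0), (14.361983299255371, 14.925883293151855), 111.71662139892578) [ 0.4694 -0.3138  0.057 ]
collar ((329.654296875, 208.18345642089844), (50.66468811035156, 51.72709655761719), 103.90380859375) [ 0.5873 -0.0552  0.053 ]
brass ((330.0967102050781, 206.82803344726562), (37.5385627746582, 38.07160186767578), 162.47645568847656) [ 0.5888 -0.0557  0.065 ]
lip [0.4691 0.2081 0.135 ]
```

View pics/f.png

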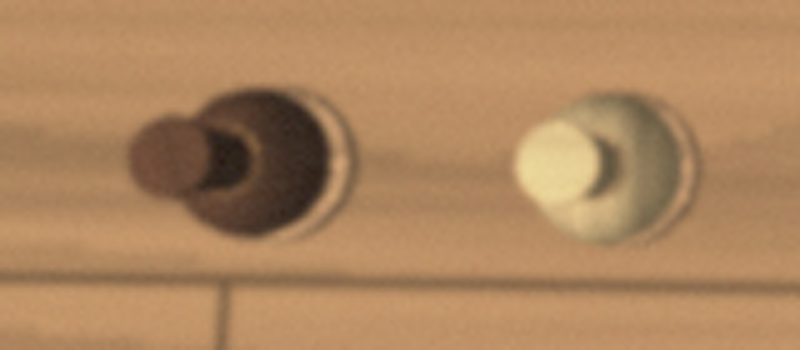

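Add to h.py:
```python
def to(p):
    s=r.get_state(); print("delta",R.from_quat(s["eef_rot"]).inv().apply(np.array(p)-s["tool_pos"]).round(4),"pos",s["tool_pos"].round(4),"t",s["clock"],"F",s["contact_force"].round(1))
```

Run:
```python
from h import *
cp=r.camera_params("top")
print(plane(cp,(201.3,256.9),.135),plane(cp,(212.6,257.6),.039))
to((.5,.25,.2)); to((.4772,-.2488,.11))
```

```text
[0.4713062  0.21171778 0.135     ] [0.47236472 0.20836818 0.039     ]
delta [-0.408  -0.2424  0.0384] pos [0.1779 0.5986 0.238 ] t 0.1 F [-0.4  0.   0.8]
delta [-0.5282 -0.7269  0.1292] pos [0.1779 0.5986 0.238 ] t 0.1 F [-0.4  0.   0.8]
```

Emit:
{"method": "advance", "body": {"deltas": {"jaw":[0, 0, 0, 0, 0, 0, 0, 0, 0, 0], "tx":[-0.408, -0.408, -0.408, -0.408, -0.408, -0.408, -0.408, -0.408, -0.408, -0.408], "ty":[-0.242, -0.242, -0.242, -0.242, -0.242, -0.242, -0.242, -0.242, -0.242, -0.242], "tz":[0.038, 0.038, 0.038, 0.038, 0.038, 0.038, 0.038, 0.038, 0.038, 0.038], "wx":[0, 0, 0, 0, 0, 0, 0, 0, 0, 0], "wy":[0, 0, 0, 0, 0, 0, 0, 0, 0, 0], "wz":[0, 0, 0, 0, 0, 0, 0, 0, 0, 0]}, "squeeze": 20}}

```text
clock: 1.1
tool_pos: [0.5031, 0.2456, 0.1999]
eef_rot: [0.147, 0.989, -0.002, 0.0]
contact_force: [-0.2, 0.0, 0.1]
opening: 0.115
finger_force: 0.0
```

```bash
python3 -c "
from h import *
to((.4772,-.2488,.11))"
```

```text
delta [-0.1189 -0.4803  0.0915] pos [0.5031 0.2456 0.1999] t 1.1 F [-0.2  0.   0.1]
```

Emit:
{"method": "advance", "body": {"deltas": {"jaw":[0, 0, 0, 0, 0, 0, 0, 0, 0, 0], "tx":[-0.119, -0.119, -0.119, -0.119, -0.119, -0.119, -0.119, -0.119, -0.119, -0.119], "ty":[-0.48, -0.48, -0.48, -0.48, -0.48, -0.48, -0.48, -0.48, -0.48, -0.48], "tz":[0.03, 0.03, 0.03, 0.03, 0.03, 0.03, 0.03, 0.03, 0.03, 0.09], "wx":[0, 0, 0, 0, 0, 0, 0, 0, 0, 0], "wy":[0, 0, 0, 0, 0, 0, 0, 0, 0, 0], "wz":[0, 0, 0, 0, 0, 0, 0, 0, 0, 0]}}}

```text
clock: 2.1
tool_pos: [0.4803, -0.2333, 0.1353]
eef_rot: [0.147, 0.989, -0.002, 0.004]
contact_force: [2.1, -0.5, -1.0]
opening: 0.007
finger_force: 0.0
```

Emit:
{"method": "advance", "body": {"deltas": {"jaw":[0, 0, 0, 0], "tx":[0, 0, 0, 0], "ty":[0, 0, 0, 0], "tz":[0.04, 0.04, 0.04, 0.04], "wx":[0, 0, 0, 0], "wy":[0, 0, 0, 0], "wz":[0, 0, 0, 0]}}}

```text
clock: 2.5
tool_pos: [0.4797, -0.2261, 0.0946]
eef_rot: [0.143, 0.99, 0.0, 0.001]
contact_force: [-0.3, -0.2, 0.6]
opening: 0.005
finger_force: 0.0
```

Run:
```python
from h import *
to((.4772,-.2488,.057))
im=r.snapshot("side");cv2.imwrite("pics/s1.png",cv2.resize(im[130:230,280:440],None,fx=5,fy=5)[:,:,::-1])
```

```text
delta [-0.004  -0.0225  0.0376] pos [ 0.4797 -0.2261  0.0946] t 2.5 F [-0.3 -0.2  0.6]
```

View pics/s1.png

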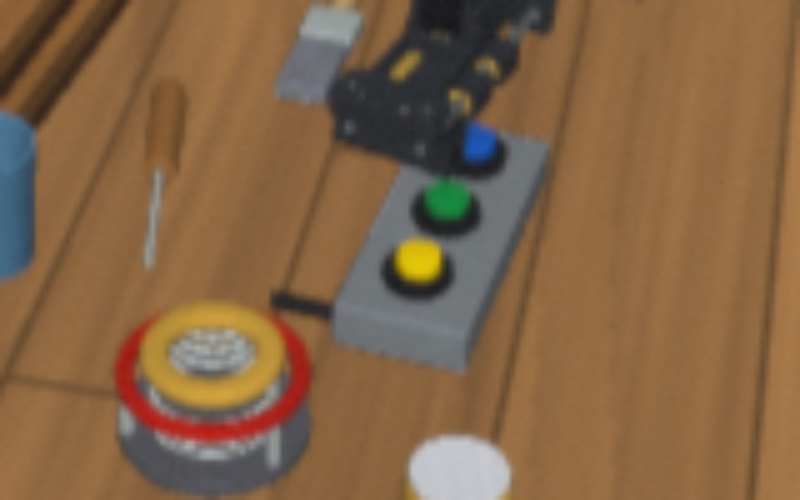

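The crop shows the closed gripper just above and behind the green key, which sits at crop pixel (447,200). Next is the green press.

Emit:
{"method": "advance", "body": {"deltas": {"jaw":[0, 0, 0, 0, 0], "tx":[-0.004, -0.004, -0.004, -0.004, -0.004], "ty":[-0.0225, -0.0225, -0.0225, -0.0225, -0.0225], "tz":[0.03, 0.03, 0.03, 0.03, 0.03], "wx":[0, 0, 0, 0, 0], "wy":[0, 0, 0, 0, 0], "wz":[0, 0, 0, 0, 0]}}}

```text
clock: 3.05
tool_pos: [0.4767, -0.2488, 0.0642]
eef_rot: [0.143, 0.99, 0.0, 0.001]
contact_force: [-0.2, -0.1, -0.5]
opening: 0.003
finger_force: 0.0
```

```bash
python3 -c "
from h import *
to((.4772,-.2488,.057))"
```

```text
delta [-0.0005  0.0001  0.0072] pos [ 0.4767 -0.2488  0.0642] t 3.05 F [-0.2 -0.1 -0.5]
```

Emit:
{"method": "advance", "body": {"deltas": {"jaw":[0, 0, 0, 0, 0], "tx":[0, 0, 0, 0, 0], "ty":[0, 0, 0, 0, 0], "tz":[0.008, 0.011, 0.013, 0.013, 0.013], "wx":[0, 0, 0, 0, 0], "wy":[0, 0, 0, 0, 0], "wz":[0, 0, 0, 0, 0]}}}

```text
clock: 3.55
tool_pos: [0.477, -0.2494, 0.0513]
eef_rot: [0.144, 0.99, -0.0, 0.001]
contact_force: [-0.8, 1.7, 15.1]
opening: 0.004
finger_force: 7.6
```

Emit:
{"method": "advance", "body": {"deltas": {"jaw":[0, 0, 0, 0, 0, 0, 0, 0], "tx":[0, 0, 0.0113, 0.0113, 0.0113, 0.0113, 0.0113, 0.0113], "ty":[0, 0, 0.0645, 0.0645, 0.0645, 0.0645, 0.0645, 0.0645], "tz":[-0.025, -0.03, -0.03, -0.03, -0.02, -0.013, -0.013, -0.013], "wx":[0, 0, 0, 0, 0, 0, 0, 0], "wy":[0, 0, 0, 0, 0, 0, 0, 0], "wz":[0, 0, 0, 0, 0, 0, 0, 0]}}}

```text
clock: 4.35
tool_pos: [0.4824, -0.1862, 0.0622]
eef_rot: [0.145, 0.989, -0.0, -0.001]
contact_force: [0.5, 0.8, -0.3]
opening: 0.006
finger_force: 0.0
```

```bash
python3 -c "
from h import *
to((.4847,-.1837,.057))"
```

```text
delta [-0.0015  0.003   0.0052] pos [ 0.4824 -0.1862  0.0622] t 4.35 F [ 0.5  0.8 -0.3]
```

Emit:
{"method": "advance", "body": {"deltas": {"jaw":[0, 0, 0, 0, 0], "tx":[-0.001, -0.001, -0.001, -0.001, -0.001], "ty":[0.002, 0.002, 0.002, 0.002, 0.002], "tz":[0.004, 0.008, 0.012, 0.012, 0.012], "wx":[0, 0, 0, 0, 0], "wy":[0, 0, 0, 0, 0], "wz":[0, 0, 0, 0, 0]}}}

```text
clock: 4.85
tool_pos: [0.4852, -0.1836, 0.0514]
eef_rot: [0.144, 0.99, -0.0, 0.001]
contact_force: [-0.2, -0.9, 6.8]
opening: 0.005
finger_force: 3.5
```

Emit:
{"method": "advance", "body": {"deltas": {"jaw":[0, 0, 0, 0, 0, 0, 0, 0, 0, 0], "tx":[0, 0, -0.0225, -0.0225, -0.0225, -0.0225, -0.0225, -0.0225, -0.0225, -0.0225], "ty":[0, 0, -0.129, -0.129, -0.129, -0.129, -0.129, -0.129, -0.129, -0.129], "tz":[-0.025, -0.03, -0.03, -0.03, -0.03, -0.03, -0.02, -0.013, -0.013, -0.013], "wx":[0, 0, 0, 0, 0, 0, 0, 0, 0, 0], "wy":[0, 0, 0, 0, 0, 0, 0, 0, 0, 0], "wz":[0, 0, 0, 0, 0, 0, 0, 0, 0, 0]}}}

```text
clock: 5.85
tool_pos: [0.4699, -0.3114, 0.0634]
eef_rot: [0.143, 0.99, 0.001, -0.0]
contact_force: [-0.4, -0.7, -0.1]
opening: 0.002
finger_force: 0.0
```

```bash
python3 -c "
from h import *
to((.4694,-.3138,.057))"
```

```text
delta [-0.0002 -0.0024  0.0064] pos [ 0.4699 -0.3114  0.0634] t 5.85 F [-0.4 -0.7 -0.1]
```

Emit:
{"method": "advance", "body": {"deltas": {"jaw":[0, 0, 0, 0, 0], "tx":[0, 0, 0, 0, 0], "ty":[-0.001, -0.002, -0.002, -0.002, -0.002], "tz":[0.004, 0.009, 0.0135, 0.0135, 0.0135], "wx":[0, 0, 0, 0, 0], "wy":[0, 0, 0, 0, 0], "wz":[0, 0, 0, 0, 0]}}}

```text
clock: 6.35
tool_pos: [0.4697, -0.3147, 0.0514]
eef_rot: [0.144, 0.99, -0.0, 0.001]
contact_force: [-1.5, 1.8, 10.9]
opening: 0.006
finger_force: 5.5
```

Emit:
{"method": "advance", "body": {"deltas": {"jaw":[0, 0, 0, 1], "tx":[0, 0, 0, 0], "ty":[0, 0, 0, 0], "tz":[-0.03, -0.08, -0.13, -0.15], "wx":[0, 0, 0, 0], "wy":[0, 0, 0, 0], "wz":[0, 0, 0, 0]}}}

```text
clock: 6.75
tool_pos: [0.4708, -0.316, 0.2045]
eef_rot: [0.144, 0.99, -0.001, 0.003]
contact_force: [1.2, 0.6, -0.2]
opening: 0.074
finger_force: 0.0
```

```bash
python3 -c "
from h import *
to((.472,.21,.20))"
```

```text
delta [0.1489 0.5045 0.0029] pos [ 0.4708 -0.316   0.2045] t 6.75 F [ 1.2  0.6 -0.2]
```

Emit:
{"method": "advance", "body": {"deltas": {"jaw":[1, 1, 1, 1, 1, 1, 1, 1, 1, 1], "tx":[0.149, 0.149, 0.149, 0.149, 0.149, 0.149, 0.149, 0.149, 0.149, 0.149], "ty":[0.504, 0.504, 0.504, 0.504, 0.504, 0.504, 0.504, 0.504, 0.504, 0.504], "tz":[0, 0, 0, 0, 0, 0, 0, 0, 0, 0], "wx":[0, 0, 0, 0, 0, 0, 0, 0, 0, 0], "wy":[0, 0, 0, 0, 0, 0, 0, 0, 0, 0], "wz":[0, 0, 0, 0, 0, 0, 0, 0, 0, 0]}}}

```text
clock: 7.75
tool_pos: [0.4694, 0.1867, 0.2002]
eef_rot: [0.144, 0.99, -0.0, 0.0]
contact_force: [1.0, -0.4, -0.3]
opening: 0.978
finger_force: 0.0
```

Emit:
{"method": "advance", "body": {"deltas": {"jaw":[1, 1, 1, 1], "tx":[0, 0, 0, 0], "ty":[0.02, 0.02, 0.02, 0.02], "tz":[0, 0, 0, 0], "wx":[0, 0, 0, 0], "wy":[0, 0, 0, 0], "wz":[0, 0, 0, 0]}}}

```text
clock: 8.15
tool_pos: [0.4753, 0.2018, 0.2001]
eef_rot: [0.145, 0.989, -0.001, -0.0]
contact_force: [0.3, 0.4, 0.7]
opening: 0.998
finger_force: 0.0
```

Run:
```python
from h import *
to((.472,.21,.16))
print(r.camera_params("wrist"))
im=r.snapshot("wrist");cv2.imwrite("pics/w1.png",im[:,:,::-1])
```

```text
delta [0.0055 0.007  0.0401] pos [0.4753 0.2018 0.2001] t 8.15 F [0.3 0.4 0.7]
{'fx': 333.65365656706285, 'fy': 333.65365656706285, 'cx': 317.52158353797194, 'cy': 204.81140169425592, 'rvec': array([-2.3238353 , -1.72865831, -0.25300879]), 'tvec': array([-0.32985415, -0.40735008,  0.23843469])}
```

View pics/w1.png

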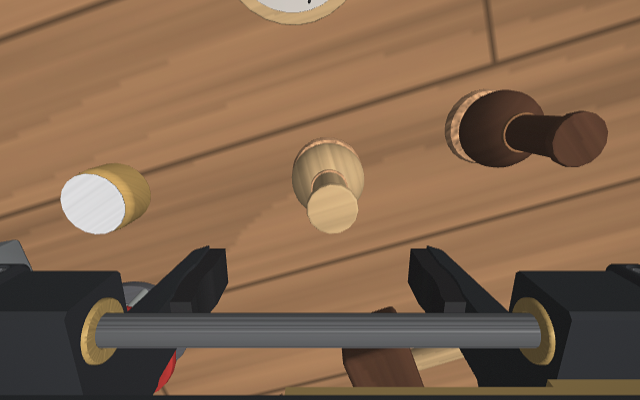

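The wrist view shows the pale lip centred at (332,209) and its ball around (328,178), between the open fingers. The dark flask is well off to the right.

Run:
```python
from h import *
cp=r.camera_params("wrist")
print(plane(cp,(332.3,208.5),.135),plane(cp,(328,178),.039))
to((.4715,.2105,.0863))
```

```text
[0.46874217 0.21402596 0.135     ] [0.46883008 0.21400494 0.039     ]
delta [0.0061 0.0074 0.1139] pos [0.4753 0.2018 0.2002] t 8.2 F [0.5 0.5 0.6]
```

Emit:
{"method": "advance", "body": {"deltas": {"jaw":[1, 1, 1, 1], "tx":[0.008, 0.008, 0.008, 0.008], "ty":[0.009, 0.009, 0.009, 0.009], "tz":[0.02, 0.02, 0.02, 0.02], "wx":[0, 0, 0, 0], "wy":[0, 0, 0, 0], "wz":[0, 0, 0, 0]}}}

```text
clock: 8.6
tool_pos: [0.4709, 0.2141, 0.181]
eef_rot: [0.145, 0.989, -0.0, 0.0]
contact_force: [-0.4, -0.2, 0.3]
opening: 1.003
finger_force: 0.0
```

```bash
python3 -c "
from h import *
to((.470,.213,.0863))"
```

```text
delta [ 0.0006 -0.0014  0.0947] pos [0.4709 0.2141 0.181 ] t 8.6 F [-0.4 -0.2  0.3]
```

Emit:
{"method": "advance", "body": {"deltas": {"jaw":[1, 1, 1, 1, 1], "tx":[0.0005, 0.0005, 0.0005, 0.0005, 0.0005], "ty":[-0.001, -0.001, -0.001, -0.001, -0.001], "tz":[0.04, 0.08, 0.094, 0.094, 0.094], "wx":[0, 0, 0, 0, 0], "wy":[0, 0, 0, 0, 0], "wz":[0, 0, 0, 0, 0]}}}

```text
clock: 9.1
tool_pos: [0.4702, 0.2142, 0.0872]
eef_rot: [0.144, 0.99, 0.0, 0.0]
contact_force: [0.2, 0.1, 0.9]
opening: 0.998
finger_force: 0.0
```

Emit:
{"method": "advance", "body": {"deltas": {"jaw":[0, 0, 0, 0, 0, 0, 0], "tx":[0, 0, 0, 0, 0, 0, 0], "ty":[0, 0, 0, 0, 0, 0, 0], "tz":[0, 0, 0, 0, 0, 0, 0], "wx":[0, 0, 0, 0, 0, 0, 0], "wy":[0, 0, 0, 0, 0, 0, 0], "wz":[0, 0, 0, 0, 0, 0, 0]}, "squeeze": 35}}

```text
clock: 9.8
tool_pos: [0.4695, 0.2142, 0.0865]
eef_rot: [0.144, 0.99, -0.0, -0.0]
contact_force: [-0.2, -0.6, 0.5]
opening: 0.392
finger_force: 7.1
```

Emit:
{"method": "advance", "body": {"deltas": {"jaw":[0, 0, 0, 0], "tx":[0, 0, 0, 0], "ty":[0, 0, 0, 0], "tz":[0, 0, 0, 0], "wx":[0, 0, 0, 0], "wy":[0, 0, 0, 0], "wz":[0, 0, 0, 0]}}}

```text
clock: 10.2
tool_pos: [0.4695, 0.2142, 0.0864]
eef_rot: [0.144, 0.99, -0.0, -0.0]
contact_force: [-0.4, -0.1, 0.6]
opening: 0.37
finger_force: 35.0
```

Run:
```python
from h import *
im=r.snapshot("wrist");a=im[100:400,160:500]
b=r.snapshot("side")[225:325,280:400]
cv2.imwrite("pics/g.png",np.hstack([a,cv2.resize(b,(360,300))])[:,:,::-1])
```

```text
(no output)
```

View pics/g.png

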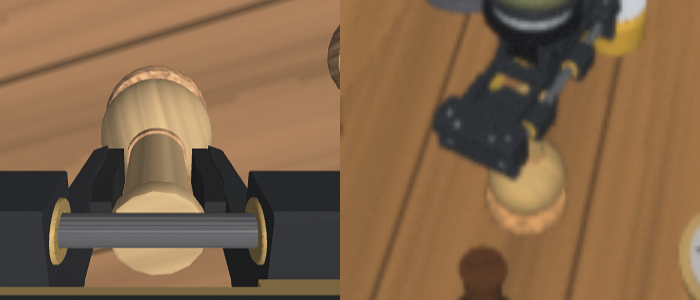

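The wrist crop shows the pads closed on the neck, between ball and lip, with the flask upright. I'll lift.

Emit:
{"method": "advance", "body": {"deltas": {"jaw":[0, 0, 0, 0, 0, 0, 0], "tx":[0, 0, 0, 0, 0, 0, 0], "ty":[0, 0, 0, 0, 0, 0, 0], "tz":[-0.03, -0.06, -0.09, -0.1, -0.1, -0.1, -0.1], "wx":[0, 0, 0, 0, 0, 0, 0], "wy":[0, 0, 0, 0, 0, 0, 0], "wz":[0, 0, 0, 0, 0, 0, 0]}}}

```text
clock: 11.0
tool_pos: [0.4686, 0.2137, 0.1849]
eef_rot: [0.144, 0.99, -0.001, -0.001]
contact_force: [0.5, 0.1, -1.8]
opening: 0.367
finger_force: 35.0
```

```bash
python3 -c "
from h import *
to((.588,-.0555,.187))"
```

```text
delta [-0.1911 -0.2241 -0.002 ] pos [0.4686 0.2137 0.1849] t 11.0 F [ 0.5  0.1 -1.8]
```

Emit:
{"method": "advance", "body": {"deltas": {"jaw":[0, 0, 0, 0, 0, 0, 0, 0, 0, 0], "tx":[-0.03, -0.06, -0.09, -0.12, -0.15, -0.175, -0.185, -0.191, -0.191, -0.191], "ty":[-0.035, -0.07, -0.105, -0.14, -0.175, -0.205, -0.22, -0.224, -0.224, -0.224], "tz":[0, 0, 0, 0, 0, 0, 0, 0, 0, 0], "wx":[0, 0, 0, 0, 0, 0, 0, 0, 0, 0], "wy":[0, 0, 0, 0, 0, 0, 0, 0, 0, 0], "wz":[0, 0, 0, 0, 0, 0, 0, 0, 0, 0]}}}

```text
clock: 12.0
tool_pos: [0.5883, -0.0525, 0.1858]
eef_rot: [0.143, 0.99, 0.001, -0.001]
contact_force: [0.5, -0.0, -2.3]
opening: 0.368
finger_force: 35.0
```

Run:
```python
from h import *
to((.588,-.0555,.16))
for n in ("wrist","top","side"):
    im=r.snapshot(n);cv2.imwrite(f"pics/{n}2.png",im[:,:,::-1])
a=cv2.imread("pics/wrist2.png"); b=cv2.imread("pics/side2.png")[150:250,260:380]
cv2.imwrite("pics/v2.png",np.hstack([a[:400,160:500],cv2.resize(b,(456,400),interpolation=cv2.INTER_CUBIC)]))
```

```text
delta [-0.0006 -0.003   0.0258] pos [ 0.5883 -0.0525  0.1858] t 12.0 F [ 0.5 -0.  -2.3]
```

View pics/v2.png

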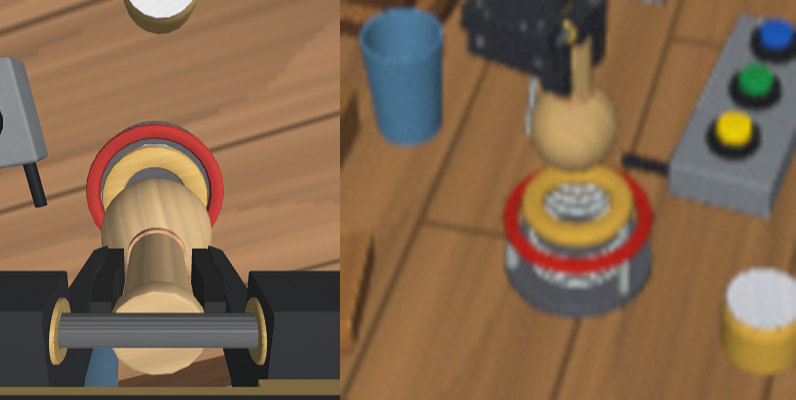

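The view shows the flask upright over the stand: ball centre near wrist (316,233) and side (322,182), brass ring near side (323,202).

Run:
```python
from h import *
cw,cs=r.camera_params("wrist"),r.camera_params("side")
print("bulb wrist",plane(cw,(316,233),.1385).round(4),"side",plane(cs,(321.6-.4,181.6),.1385).round(4))
cs_im=cv2.imread("pics/side0.png")[:,:,::-1].copy(); box=(295,175,350,240)
m=hue(cs_im,0,6,150,80,box)|hue(cs_im,174,180,150,80,box); e=ell(m); print("collar side",e,plane(cs,e[0],.050).round(4))
e=ell(hue(cs_im,14,30,130,120,box)); print("brass side",e,plane(cs,e[0],.065).round(4))
w=cv2.imread("pics/wrist2.png")[:,:,::-1].copy(); box=(230,100,400,270)
m=hue(w,0,6,150,60,box)|hue(w,174,180,150,60,box)
# outer boundary of collar, upper half, cast to z=.055 and circle fit
P=[]
for x in range(249,382,4):
    ys=np.flatnonzero(m[:,x]); 
    if len(ys): P.append(plane(cw,(x,ys[0]),.055)[:2])
P=np.array(P); A=np.c_[2*P,np.ones(len(P))]; s=np.linalg.lstsq(A,(P**2).sum(1),rcond=None)[0]
print("collar wrist",s[:2].round(4),"rad",np.sqrt(s[2]+s[0]**2+s[1]**2).round(4))
to((0,0,0))
```

```text
bulb wrist [ 0.5888 -0.0537  0.1385] side [ 0.5888 -0.0517  0.1385]
collar side ((322.12591552734375, 204.1148223876953), (27.26447296142578, 39.130332946777344), 89.22151184082031) [ 0.5872 -0.052   0.05  ]
brass side ((316.2444152832031, 189.1013641357422), (46.08858871459961, 57.060638427734375), 80.56920623779297) [ 0.6172 -0.0986  0.065 ]
collar wrist [ 0.5863 -0.0545] rad 0.0589
delta [ 0.5793 -0.1154  0.1868] pos [ 0.5884 -0.0528  0.1864] t 12.15 F [-0.2  0.5 -2. ]
```

Emit:
{"method": "advance", "body": {"deltas": {"jaw":[0, 0, 0, 0, 0, 0], "tx":[0.001, 0.001, 0.001, 0.001, 0.001, 0.001], "ty":[-0.001, -0.001, -0.001, -0.001, -0.001, -0.001], "tz":[0.02, 0.035, 0.042, 0.045, 0.045, 0.045], "wx":[0, 0, 0, 0, 0, 0], "wy":[0, 0, 0, 0, 0, 0], "wz":[0, 0, 0, 0, 0, 0]}}}

```text
clock: 12.75
tool_pos: [0.5881, -0.0553, 0.1421]
eef_rot: [0.144, 0.99, 0.0, 0.001]
contact_force: [0.8, 1.1, -1.7]
opening: 0.369
finger_force: 35.0
```

Emit:
{"method": "advance", "body": {"deltas": {"jaw":[0, 0, 0, 0, 0, 0], "tx":[0, 0, 0, 0, 0, 0], "ty":[0, 0, 0, 0, 0, 0], "tz":[0.002, 0.004, 0.006, 0.008, 0.008, 0.008], "wx":[0, 0, 0, 0, 0, 0], "wy":[0, 0, 0, 0, 0, 0], "wz":[0, 0, 0, 0, 0, 0]}}}

```text
clock: 13.35
tool_pos: [0.5878, -0.0552, 0.1337]
eef_rot: [0.144, 0.99, 0.0, 0.0]
contact_force: [-0.5, 2.0, 2.5]
opening: 0.369
finger_force: 35.0
```

Emit:
{"method": "advance", "body": {"deltas": {"jaw":[0, 0, 0, 0, 0, 0, 0, 0], "tx":[0, 0, 0, 0, 0, 0, 0, 0], "ty":[0.001, 0.001, 0.001, 0.001, 0.001, 0.001, 0.001, 0.001], "tz":[0.003, 0.006, 0.009, 0.011, 0.0125, 0.0125, 0.0125, 0.0125], "wx":[0, 0, 0, 0, 0, 0, 0, 0], "wy":[0, 0, 0, 0, 0, 0, 0, 0], "wz":[0, 0, 0, 0, 0, 0, 0, 0]}}}

```text
clock: 14.15
tool_pos: [0.5881, -0.0542, 0.1213]
eef_rot: [0.144, 0.99, 0.0, 0.0]
contact_force: [-2.5, 0.9, 8.0]
opening: 0.367
finger_force: 35.0
```

Run:
```python
from h import *
F=[]
ims={}
for n in ("wrist","side","top","side"):
    ims[n]=r.snapshot(n); F.append(r.get_state()["contact_force"])
print(np.mean(F,0)); to((0,0,0))
a=cv2.resize(ims["side"][165:235,285:360],(420,392),interpolation=cv2.INTER_CUBIC)
cv2.imwrite("pics/v3.png",np.hstack([ims["wrist"][:392,150:500],a])[:,:,::-1]); cv2.imwrite("pics/side3.png",ims["side"][:,:,::-1])
```

```text
[-2.23701143  0.75522733  7.5574199 ]
delta [ 0.5793 -0.1154  0.121 ] pos [ 0.5881 -0.0542  0.1214] t 14.35 F [-2.7  0.6  7.2]
```

View pics/v3.png

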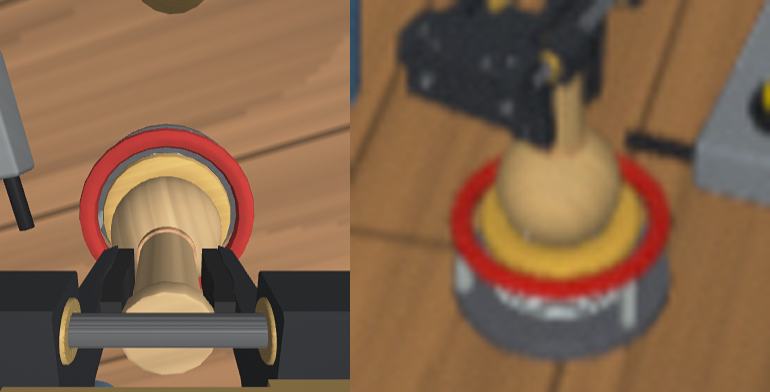

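The flask sits upright in the ring, and the brass ring looks level with the collar. The force puts the travel at about 13 to 14.5 mm, so I'll trim slightly and relieve the small side load.

Emit:
{"method": "advance", "body": {"deltas": {"jaw":[0, 0, 0, 0, 0, 0, 0], "tx":[0.0005, 0.001, 0.001, 0.001, 0.001, 0.001, 0.001], "ty":[0, 0, 0, 0, 0, 0, 0], "tz":[0.0005, 0.0005, 0.0005, 0.0005, 0.0005, 0.0005, 0.0005], "wx":[0, 0, 0, 0, 0, 0, 0], "wy":[0, 0, 0, 0, 0, 0, 0], "wz":[0, 0, 0, 0, 0, 0, 0]}}}

```text
clock: 15.05
tool_pos: [0.5872, -0.0539, 0.1209]
eef_rot: [0.144, 0.99, 0.0, 0.0]
contact_force: [-2.3, 1.0, 7.3]
opening: 0.368
finger_force: 35.0
```

```bash
python3 -c "
from h import *
s=r.get_state(); print(s['tool_pos'],s['contact_force'],abs(s['qd']).max())
print(r.finish_job())"
```

```text
[ 0.58721211 -0.05390288  0.12087884] [-2.30017035  1.01446585  7.33033197] 0.002036639110229674
the job is handed in; nothing more can be done
None
```

I pressed green, yellow and blue in order, then seated the pale flask upright in the brass ring. I handed the job in at about 15 s with the flask still held; the ring looked level with the red collar, about 13–15 mm down by force and height. No verdict came back.

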